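Put three mixed-up motorcycle parts back in their display trays

ROBOT

A 7-joint arm with a two-finger parallel gripper is mounted at the origin on the work surface. World frame = base frame: x ahead of the robot, y to its left, z up, the work surface at z = 0. Lengths are in m, angles in rad, forces in N, time in s.
With the tool pointing down it reaches from about 0.35 to 0.9 m from the base axis. Payload 7.2 kg.
Tool frame: the origin (TCP) lies between the finger pads; the fingertips stand 8 mm ahead of it and the grasp point (between the pads) lies 11 mm behind it; z points along the fingers, y is the line along which they close (so a half turn about z gives the same grasp; the last joint's range is limited). The gripper opens to 88 mm and grips with 3 to 60 N. Pads are 20 mm wide; open, the fingers measure 115 mm over their backs; the gripper's body (75 mm by 178 mm) begins 61 mm behind the grasp point.
Start: joints at [1.057, 0.411, -0.013, 1.596, 0.006, 1.134, -0.082], TCP at [0.269, -0.564, 0.231] pointing down, gripper open.
Joint ranges: [-2.95, 2.95], [-0.29, 1.99], [-1.47, 1.44], [0.14, 2.54], [-1.03, 4.17], [0.13, 1.85], [-2.86, 2.86]. Speed limits (rad/s): [2.39, 2.39, 3.01, 3.01, 3.14, 3.14, 3.14].

INTERFACE

Orientations are given as a unit quaternion [w, x, y, z].
In Python, from plant import ctrl gives the robot as it stands.
- The arm moves only by the tool drive_tool, never from a script. Its argument "targets" is a list of rows, each a list of 3 entries, a list of its own where there are three numbers: the opening, from 0 (shut) to 1 (fully open), then the shift along the tool's x, y, z in m, then the turn about the tool's z in rad. In form: [[jaw, [dx, dy, dz], roll], ...]. A call has exactly 10 rows; each row shifts and turns the commanded pose from where the row before left it, along the tool's axes as they then stand; what a row does not reach is not made up. A row lasts 1/10 s, in which the tool goes at most 50 mm and 8.59 degrees, less where a joint would pass 70% of its speed; a pose out of reach is approached as far as the arm can. A call with a gripper value outside its range is refused whole. The fingers move at their own pace and stop on an object; "newtons" is the grip in N (left out, the last holds). Time passes only in rows, so rows that do not move let the fingers close, or fill a call up. It gives the time, the measured TCP pose, the force, the opening and the grip force at its end, in the units of the state.
- ctrl.sense(): the state, without advancing time (a new reading comes with each control period).
- ctrl.snapshot(name): name is "side" or "top"; returns (picture, depth): 400x640x3 uint8, red, green, blue; 400x640 float32, m along the optical axis (not along the pixel's ray), 0 where there is no reading.
- ctrl.camera_model(name): a dict with "intrinsics" (3x3 intrinsics, pixels), "eye" and "rotation" of the camera in the world. Camera axes: x right, y down, z forward; pixel columns grow to the right and rows downward; lengths in m; the calibration is good to about 2 mm. A picture is of the moment at which its call begins. camera_model takes no time and is no camera call.
- ctrl.job_done(): hands the job in; it is judged then, once.
The state is a dict: "time_s": time; "q": joint angles; "dq": joint speeds; "effort": joint torques, N m; "tool_pos": TCP position; "ee_rot": TCP orientation; "ft_force": force on the tool from outside, world axes, zero at the start; "moment": the same for the moment, N m; "finger_gap": opening from 0.0 (shut) to 1.0 (fully open); "grip_force": force on a finger pad.
Only numpy, scipy, OpenCV 4.12 (cv2) and the standard library are available. Lean on these libraries where they do the work, as an engineer would, in place of code of your own. Each camera call takes 0.05 s, during which the arm holds its last target. There are 200 camera calls.

TASK

The three parts at this motorcycle-parts stall stand in each other's white trays: put the piston in the round dish, the finned cylinder barrel in the square tray and the black footrest rubber in the oblong tray, each standing upright and flat on its tray's floor inside the lip, with nothing left on the cork mat. A tray holds only one part, so first set one of the parts down on the empty cork mat and let go of it, then move the others round. Leave the indicator lamp, the hub cap and the headlamp where they are.

Things in the scene. Friction and masses are not known exactly. Their poses are not given: they have to be found in the camera images.
- piston_center (a point): Bare aluminium engine piston standing crown up, a plain round cylinder of 52 mm diameter and 56 mm height with three dark ring grooves near the top; point at its centre, 28 mm above its underside, z up along its axis. About 0.16 kg. It starts in the oblong tray.
- barrel_center (a point): Finned aluminium cylinder barrel: a square block of stacked cooling fins, 52 x 52 mm and 60 mm high, with a dark round bore on top; point at its centre, 30 mm above its underside, z up, x and y square to its side faces. About 0.42 kg. It starts in the round dish.
- sleeve_center (a point): Black rubber passenger footrest rubber (a ribbed sleeve) standing upright: tube of 34 mm diameter on a flange of 46 mm diameter and 8 mm thickness at its foot, 64 mm high overall; point on its axis at half height, 32 mm above its underside, z up. About 0.11 kg. It starts in the square tray.
- round_dish: Round white plastic dish fixed to the table, 96 mm outside and 86 mm inside diameter, floor 4 mm thick, low lip whose top is 10 mm above the table; origin at its centre on the table surface (the floor's top is 4 mm above the origin). Place of the piston.
- square_tray: Square white plastic tray fixed to the table, 100 x 100 mm outside, 90 x 90 mm inside, floor 4 mm thick, lip top 10 mm above the table; origin at its centre on the table surface; x and y along its sides. Place of the barrel.
- oblong_tray: Oblong white plastic tray fixed to the table, 130 mm (its x) by 78 mm (its y) outside, 120 x 68 mm inside, floor 4 mm thick, lip top 10 mm above the table; origin at its centre on the table surface. Place of the footrest rubber.
- mat: Cork mat fixed to the table, 115 x 115 mm, 4 mm thick, empty at the start: the free spot; origin at its centre on the table surface (its top is 4 mm above the origin).
- indicator: Bystander, loose: round indicator lamp with amber lens lying lens up, 60 mm diameter, 36 mm high; origin at the centre of its underside. To be left alone.
- hub_cap: Bystander, loose: aluminium hub cap, 68 mm diameter with a raised middle, 26 mm high; origin at the centre of its underside. To be left alone.
- headlamp: Bystander, loose: black round headlamp lying glass up, 131 mm diameter, 53 mm high; origin at the centre of its underside. To be left alone.
Not all that is in view belongs to the job. What is shaped like the part that bears sleeve_center but red is not meant.

How it is judged:
By the outcome, as a careful person would: the job done as asked, in the order asked, and still so for the second after the job is handed in, with the robot touching nothing.
It also fails if it takes over 109 s, if anything falls off the work surface, if the arm or the gripper's body presses on something with over 40 N, if the wrist force passes 120 N, or if a joint passes its speed limit or range.

## Working session

There is one attempt and no reset: what is moved stays moved. The work goes in short steps, Python scripts to look and compute and a tool call to move; the robot and the scene stay as the last step left them, time stands still between calls to the robot, and variables do not carry over. Pictures are saved under pics/ and viewed, at most 14 in all, crops included, and the job is handed in when it is done.

Besides the shell and the picture viewer there is one more tool, called as name(argument=value, ...) on one line, values as JSON. drive_tool: Moves the arm, as the interface text tells. Its arguments: {"type":"object","properties":{"targets":{"type":"array","items":{"type":"array"}},"newtons":{"type":"number"}},"required":["targets"]}

```bash
mkdir -p pics; cat > h.py <<'E'
import numpy as np, cv2
from plant import ctrl
def snap(n,f=None):
    p,d=ctrl.snapshot(n)
    if f: cv2.imwrite('pics/'+f,p[:,:,::-1])
    m=ctrl.camera_model(n);K=np.array(m['intrinsics']);R=np.array(m['rotation']);e=np.array(m['eye'])
    v,u=np.indices(d.shape)
    c=np.stack([(u-K[0,2])/K[0,0]*d,(v-K[1,2])/K[1,1]*d,d],-1)
    W=c@R.T+e; W[d==0]=np.nan
    return p,d,W
E
python3 - <<'E'
from h import *
for n in('top','side'):
    p,d,W=snap(n,n+'0.png'); np.savez(n+'0.npz',p=p,W=W)
    m=ctrl.camera_model(n);print(n,m)
print(ctrl.sense())
E
```

```text
Traceback (most recent call last):
  File "h.py", line 9, in snap
    W=c@R.T+e; W[d==0]=np.nan
      ~^~~~
ValueError: matmul: Input operand 1 has a mismatch in its core dimension 0, with gufunc signature (n?,k),(k,m?)->(n?,m?) (size 4 is different from 3)
```

View pics/top0.png

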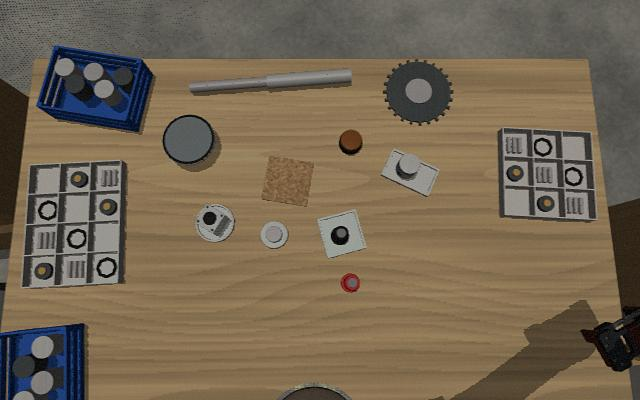

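The top view shows the barrel in the round dish (215,223), the black sleeve in the square tray (340,235), the piston in the oblong tray (409,167) and the empty mat (288,181). Two parts are sleeve-shaped: black at (340,235) and red at (350,283). The black one is meant, since it stands in the square tray. The camera rotation is a quaternion, so I'll fix the helper.

```bash
sed -i "s/R=np.array(m\['rotation'\])/q=m['rotation'];R=Rot.from_quat([q[1],q[2],q[3],q[0]]).as_matrix()/; 1a from scipy.spatial.transform import Rotation as Rot" h.py
python3 - <<'E'
from h import *
for n in('top','side'):
    p,d,W=snap(n,n+'0.png'); np.savez(n+'0.npz',p=p,W=W)
    m=ctrl.camera_model(n);print(n,m)
    if n=='top':
        for u,v in [(288,181),(210,212),(341,231),(408,160),(390,178),(300,300),(350,283),(350,136),(274,234),(189,139)]: print(u,v,W[v,u].round(4))
        cv2.imwrite('pics/crop0.png',cv2.resize(p[120:310,160:450,::-1],None,fx=2.7,fy=2.7,interpolation=cv2.INTER_CUBIC))
print(ctrl.sense())
E
```

```text
top {'intrinsics': array([[444.36446512,   0.        , 316.14415788],
       [  0.        , 444.36446512, 200.48214292],
       [  0.        ,   0.        ,   1.        ]]), 'eye': array([0.34217744, 0.00204269, 1.10610454]), 'rotation': array([ 0.06399791, -0.70240372,  0.70543304, -0.0699822 ])}
288 181 [0.604  0.0634 0.0067]
210 212 [0.5152 0.2443 0.0653]
341 231 [ 0.4684 -0.0653  0.0679]
408 160 [ 0.6439 -0.2331  0.057 ]
390 178 [ 0.6095 -0.1952  0.0126]
300 300 [ 3.085e-01  3.260e-02 -1.000e-04]
350 283 [ 0.3482 -0.0845  0.064 ]
350 136 [ 0.7132 -0.0939  0.0359]
274 234 [0.4667 0.0954 0.027 ]
189 139 [0.6988 0.3049 0.0577]
side {'intrinsics': array([[450.41080233,   0.        , 330.54031094],
       [  0.        , 450.41080233, 205.35234163],
       [  0.        ,   0.        ,   1.        ]]), 'eye': array([ 0.49708685, -0.80428223,  0.72630089]), 'rotation': array([-0.42285823,  0.90537888, -0.03710763,  0.01015047])}
{'time_s': 0.15, 'q': array([ 1.05678423,  0.41174788, -0.01272498,  1.59680474,  0.0056299 ,
        1.1343389 , -0.08218451]), 'dq': array([-0.0011356 , -0.00375062, -0.00088895, -0.00240101, -0.0002396 ,
       -0.00038442,  0.00076141]), 'effort': array([ 2.17828332e-03, -5.88333678e+01,  6.42715003e-01, -2.91290438e+01,
       -5.37258270e-02,  1.57535722e-02,  8.75049000e-05]), 'tool_pos': array([ 0.26930266, -0.56359171,  0.23000171]), 'ee_rot': array([-6.01396996e-04,  9.75251936e-01,  2.21095597e-01, -1.92841862e-04]), 'ft_force': array([-0.45611254,  0.06445183, -0.22726048]), 'moment': array([ 0.06500173, -0.02922808, -0.02616836]), 'grip_force': 0.0, 'finger_gap': 0.9993549317484742}
```

View pics/crop0.png

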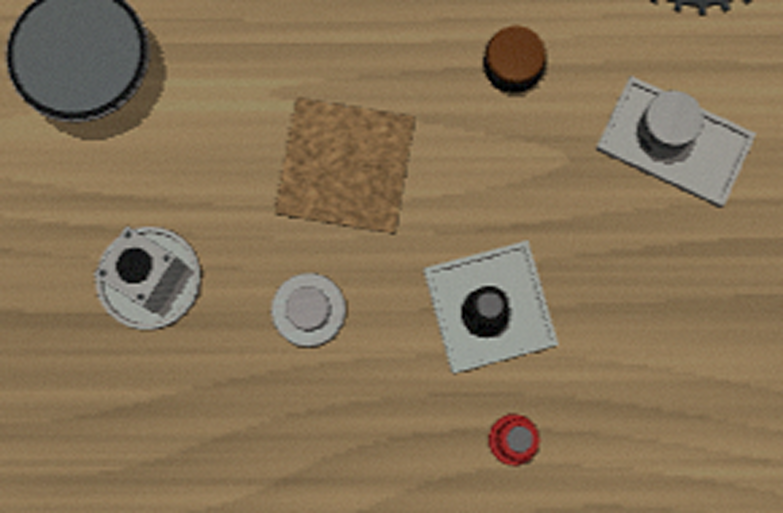

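View pics/side0.png

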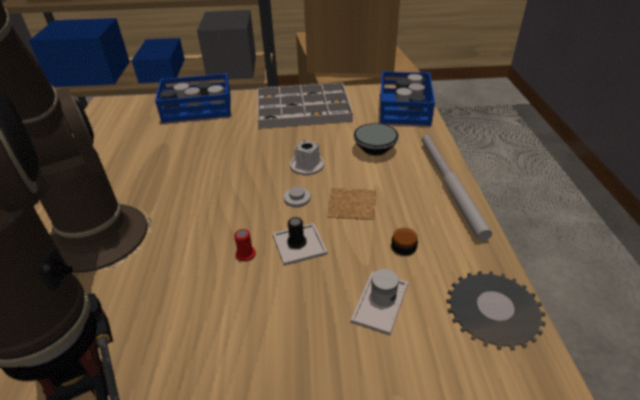

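The crop confirms the black flanged sleeve in the square tray at top-image (341,232). The red one at (350,283) stands on bare table and is not meant. Next I'll measure the part and tray poses.

```bash
cat > m.py <<'E'
from h import *
def near(W,c,r,lo,hi):
    return (np.hypot(W[...,0]-c[0],W[...,1]-c[1])<r)&(W[...,2]>lo)&(W[...,2]<hi)
def rect(P):
    (c,s,a)=cv2.minAreaRect((P[:,:2]*1000).astype(np.float32)); return np.round(c,1),np.round(s,1),round(a,1)
def circ(P):
    (c,r)=cv2.minEnclosingCircle((P[:,:2]*1000).astype(np.float32)); return np.round(c,1),round(r,1)
E
python3 - <<'E'
from m import *
T=np.load('top0.npz');W=T['W'];p=T['p'].astype(int)
S=np.load('side0.npz');WS=S['W']
sat=p.max(-1)-p.min(-1);white=(sat<40)&(p.max(-1)>110)
for n,c,h in [('piston',(.64,-.23),.060),('barrel',(.51,.24),.064),('sleeve',(.468,-.065),.068),('red',(.348,-.084),.064),('ind',(.713,-.094),.036),('cap',(.467,.095),.026)]:
    for w,X in(('top',W),('side',WS)):
        m=near(X,c,.05,h-.006,h+.006);P=X[m]
        if len(P)>4: print(n,w,len(P),'mean',P.mean(0).round(4),'rect',rect(P),'circ',circ(P))
for n,c,r in [('dish',(.50,.24),.07),('square',(.465,-.065),.09),('oblong',(.63,-.23),.1)]:
    m=near(W,c,r,.003,.018)&white; P=W[m]; print(n,len(P),rect(P),circ(P),P[:,2].mean())
hsv=cv2.cvtColor(T['p'],cv2.COLOR_RGB2HSV)
P=W[near(W,(.604,.063),.1,.0025,.012)];print('mat',rect(P))
E
```

```text
piston top 346 mean [ 0.6344 -0.2359  0.06  ] rect (array([ 634.7, -236. ]), array([50.5, 50.2]), 8.6) circ (array([ 634.5, -236. ]), 26.3)
piston side 465 mean [ 0.6361 -0.2399  0.0588] rect (array([ 636.3, -238.6]), array([49.4, 51. ]), 67.0) circ (array([ 636.6, -237.6]), 26.7)
barrel top 480 mean [0.5007 0.2441 0.0648] rect (array([500.7, 244.2]), array([52.6, 52. ]), 59.0) circ (array([500.3, 244.6]), 35.1)
barrel side 209 mean [0.502  0.2407 0.0629] rect (array([503.1, 243.3]), array([55.5, 52.4]), 56.5) circ (array([502.5, 241.3]), 34.7)
sleeve top 169 mean [ 0.4642 -0.0656  0.0682] rect (array([464.5, -65.8]), array([33.3, 32.3]), 43.9) circ (array([464.6, -66. ]), 17.4)
sleeve side 146 mean [ 0.4657 -0.0693  0.0667] rect (array([466.1, -67.4]), array([32.9, 32.5]), 61.6) circ (array([466.2, -66.7]), 17.6)
red top 182 mean [ 0.3501 -0.0893  0.0644] rect (array([350.5, -89.2]), array([32.9, 31.9]), 89.7) circ (array([350. , -89.6]), 17.2)
red side 157 mean [ 0.3518 -0.0935  0.0628] rect (array([351.4, -91.4]), array([32.4, 32.9]), 81.2) circ (array([351. , -91.9]), 18.4)
ind t
[... 227 characters left out ...]
 circ (array([706.2, -98.3]), 28.5)
cap top 207 mean [0.4679 0.0966 0.0262] rect (array([468.1,  96.7]), array([37.4, 36.9]), 0.6) circ (array([468.1,  96.7]), 19.7)
cap side 136 mean [0.4691 0.0929 0.0244] rect (array([469.2,  93.3]), array([39.4, 38.6]), 81.2) circ (array([468.3,  94.7]), 20.9)
dish 405 (array([498.8, 245. ]), array([93.6, 94.4]), 77.3) (array([501.3, 245.1]), 50.0) 0.007584745450059351
square 1079 (array([470.5, -70.2]), array([100.2, 100. ]), 14.9) (array([470.9, -70.1]), 69.9) 0.0067498093292202984
oblong 792 (array([ 627.3, -248. ]), array([131. ,  79.4]), 63.8) (array([ 626.9, -248.7]), 73.9) 0.006922682254840753
mat (array([605. ,  62.4]), array([196.4, 195.7]), 1.1)
```

drive_tool(targets=[[1,[0.02,-0.006,0],0],[1,[0.04,-0.012,0.005],0],[1,[0.045,-0.014,0.01],0],[1,[0.045,-0.014,0.01],0],[1,[0.045,-0.014,0.01],0],[1,[0.045,-0.014,0.01],0],[1,[0.045,-0.014,0.01],0],[1,[0.045,-0.014,0.01],0],[1,[0.04,-0.012,0.01],0],[1,[0.03,-0.01,0],0]])

```text
time_s: 1.15
tool_pos: [0.5781, -0.2762, 0.1537]
ee_rot: [-0.001, 0.975, 0.222, -0.001]
ft_force: [-0.0, -1.0, 0.3]
finger_gap: 1.0
grip_force: 0.0
```

```bash
cat > go.py <<'E'
# go.py x y z [closing-angle deg]: shift still to go, tool axes
import sys
from h import *
def togo(x,y,z,yaw=None):
    s=ctrl.sense();q=s['ee_rot'];R=Rot.from_quat([q[1],q[2],q[3],q[0]]).as_matrix()
    d=R.T@(np.array([x,y,z])-s['tool_pos']); c=np.degrees(np.arctan2(R[1,1],R[0,1]))
    print('pos',s['tool_pos'].round(4),'tilt',R[:,2].round(3),'close',c.round(1),'gap',round(s['finger_gap'],3),'grip',round(float(s['grip_force']),1),'t',round(s['time_s'],2),'q',s['q'].round(2))
    print('shift',d.round(4), '' if yaw is None else ('roll',round(np.radians(-((yaw-c+90)%180-90)),3)))
if __name__=='__main__': togo(*map(float,sys.argv[1:]))
E
python3 go.py .6353 -.2368 .13
```

```text
pos [ 0.5781 -0.2762  0.1537] tilt [-0.002  0.002 -1.   ] close -64.3 gap 1.0 grip 0.0 t 1.15 q [ 0.46  0.51 -0.13  1.63  0.07  1.01 -0.81]
shift [ 0.0687 -0.0107  0.0237]
```

drive_tool(targets=[[1,[0.035,-0.005,0.01],0],[1,[0.024,-0.004,0.01],0],[1,[0.01,-0.002,0.01],0],[1,[0,0,0.03],0],[1,[0,0,0.03],0],[1,[0,0,0.025],0],[1,[0,0,0.013],0],[1,[0,0,0],0],[0,[0,0,0],0],[0,[0,0,0],0]], newtons=20)

```text
time_s: 2.15
tool_pos: [0.6353, -0.2405, 0.0293]
ee_rot: [0.001, 0.975, 0.221, 0.001]
ft_force: [-0.2, -0.2, 0.1]
finger_gap: 0.858
grip_force: 0.0
```

drive_tool(targets=[[0,[0,0,0],0],[0,[0,0,0],0],[0,[0,0,0],0],[0,[0,0,-0.01],0],[0,[0,0,-0.02],0],[0,[0,0,-0.03],0],[0,[0,0,-0.03],0],[0,[0,0,-0.01],0],[0,[0,0,0],0],[0,[0,0,0],0]])

```text
time_s: 3.15
tool_pos: [0.6337, -0.2397, 0.1265]
ee_rot: [-0.0, 0.975, 0.221, -0.001]
ft_force: [0.2, 0.3, -2.0]
finger_gap: 0.587
grip_force: 20.0
```

```bash
python3 go.py .6045 .062 .13
```

```text
pos [ 0.6337 -0.2397  0.1265] tilt [-0.001  0.    -1.   ] close -64.5 gap 0.587 grip 20.0 t 3.15 q [ 0.38  0.6  -0.13  1.55  0.09  1.   -0.9 ]
shift [ 0.1037 -0.2848 -0.0033]
```

drive_tool(targets=[[0,[0.006,-0.015,0],0],[0,[0.01,-0.03,0],0],[0,[0.014,-0.04,0],0],[0,[0.015,-0.04,0],0],[0,[0.015,-0.04,0],0],[0,[0.015,-0.04,0],0],[0,[0.015,-0.04,0],0],[0,[0.01,-0.027,0],0],[0,[0.004,-0.013,0],0],[0,[0,0,0],0]])

```text
time_s: 4.15
tool_pos: [0.6042, 0.065, 0.1267]
ee_rot: [-0.001, 0.975, 0.223, -0.001]
ft_force: [-0.4, 0.1, -2.0]
finger_gap: 0.59
grip_force: 20.0
```

```bash
python3 go.py .6045 .062 .0272
```

```text
pos [0.6042 0.065  0.1267] tilt [-0.002  0.001 -1.   ] close -64.2 gap 0.59 grip 20.0 t 4.15 q [-0.05  0.5  -0.18  1.74  0.11  0.92 -1.4 ]
shift [-0.0009  0.0029  0.0995]
```

drive_tool(targets=[[0,[0,0,0.02],0],[0,[0,0,0.03],0],[0,[0,0,0.03],0],[0,[0,0,0.013],0],[0,[0,0,0.004],0],[0,[0,0,0.002],0],[0,[0,0,0],0],[0,[0,0,0],0],[1,[0,0,0],0],[1,[0,0,0],0]])

```text
time_s: 5.15
tool_pos: [0.606, 0.0623, 0.0296]
ee_rot: [0.0, 0.975, 0.221, 0.001]
ft_force: [0.1, 0.4, -0.7]
finger_gap: 0.73
grip_force: 0.0
```

drive_tool(targets=[[1,[0,0,0],0],[1,[0,0,0],0],[1,[0,0,0],0],[1,[0,0,0],0],[1,[0,0,-0.02],0],[1,[0,0,-0.03],0],[1,[0,0,-0.03],0],[1,[0,0,-0.02],0],[1,[0,0,0],0],[1,[0,0,0],0]])

```text
time_s: 6.15
tool_pos: [0.6053, 0.062, 0.1285]
ee_rot: [0.0, 0.975, 0.221, 0.0]
ft_force: [-0.3, 0.4, -1.1]
finger_gap: 0.997
grip_force: 0.0
```

```bash
python3 go.py .4652 -.0664 .13
python3 - <<'E'
from m import *
p,d,W=snap('side','side1.png')
P=W[near(W,(.6045,.062),.05,.05,.066)];print(P.mean(0),circ(P),len(P))
E
```

```text
pos [0.6053 0.062  0.1285] tilt [ 0. -0. -1.] close -64.5 gap 0.997 grip 0.0 t 6.15 q [-0.05  0.49 -0.18  1.73  0.11  0.92 -1.4 ]
shift [-0.1818  0.0555 -0.0015] 
[0.6085139  0.05660284 0.05770686] (array([609.8,  59.7]), 26.5) 265
```

View pics/side1.png

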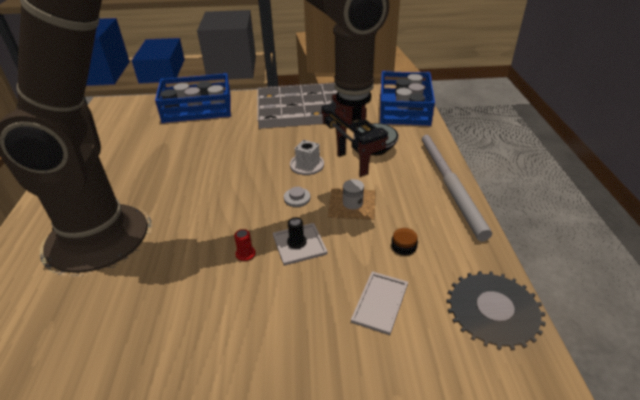

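The side view shows the piston standing on the mat at (352,193), released, with the oblong tray empty. The sleeve is next.

drive_tool(targets=[[1,[-0.02,0.006,0],0],[1,[-0.035,0.01,0],0],[1,[-0.045,0.014,0],0],[1,[-0.045,0.014,0],0],[1,[-0.027,0.009,0],0],[1,[-0.01,0.0025,0],0],[1,[0,0,0.02],0],[1,[0,0,0.03],0],[1,[0,0,0.02],0],[1,[0,0,0],0]])

```text
time_s: 7.2
tool_pos: [0.4634, -0.0654, 0.0558]
ee_rot: [-0.001, 0.975, 0.222, -0.003]
ft_force: [-0.4, -0.2, 0.4]
finger_gap: 1.004
grip_force: 0.0
```

```bash
python3 go.py .4652 -.0664 .036
```

```text
pos [ 0.4634 -0.0654  0.0558] tilt [-0.005  0.001 -1.   ] close -64.4 gap 1.004 grip 0.0 t 7.2 q [ 0.17  0.4  -0.16  2.12  0.1   0.63 -1.19]
shift [0.0013 0.0017 0.0198]
```

drive_tool(targets=[[1,[0.001,0.001,0.012],0],[1,[0,0,0.008],0],[1,[0,0,0],0],[0,[0,0,0],0],[0,[0,0,0],0],[0,[0,0,0],0],[0,[0,0,0],0],[0,[0,0,0],0],[0,[0,0,0],0],[0,[0,0,0],0]], newtons=15)

```text
time_s: 8.2
tool_pos: [0.4664, -0.0669, 0.0387]
ee_rot: [-0.0, 0.975, 0.221, 0.0]
ft_force: [-0.2, 1.2, 0.8]
finger_gap: 0.399
grip_force: 0.4
```

```bash
python3 go.py .627 -.248 .14
```

```text
pos [ 0.4664 -0.0669  0.0387] tilt [ 0.  0. -1.] close -64.5 gap 0.399 grip 0.4 t 8.2 q [ 0.16  0.44 -0.15  2.13  0.12  0.59 -1.2 ]
shift [ 0.0668  0.2326 -0.1013]
```

drive_tool(targets=[[0,[0,0,0],0],[0,[0,0,0],0],[0,[0,0,0],0],[0,[0,0,-0.01],0],[0,[0,0,-0.02],0],[0,[0,0,-0.03],0],[0,[0,0,-0.03],0],[0,[0.003,0.01,-0.01],0],[0,[0.006,0.02,0],0],[0,[0.009,0.03,0],0]])

```text
time_s: 9.2
tool_pos: [0.5089, -0.1134, 0.1392]
ee_rot: [0.0, 0.975, 0.222, 0.0]
ft_force: [-0.0, -0.1, -0.6]
finger_gap: 0.38
grip_force: 15.0
```

drive_tool(targets=[[0,[0.01,0.035,0],0],[0,[0.01,0.035,0],0],[0,[0.01,0.035,0],0],[0,[0.01,0.035,0],0],[0,[0.006,0.022,0],0],[0,[0.003,0.01,0],0],[0,[0,0,0],0],[0,[0,0,0],0],[0,[0,0,0],0],[0,[0,0,0],0]])

```text
time_s: 10.2
tool_pos: [0.6266, -0.2462, 0.139]
ee_rot: [-0.0, 0.975, 0.222, 0.0]
ft_force: [0.9, 0.6, -0.1]
finger_gap: 0.383
grip_force: 15.0
```

```bash
python3 go.py .627 -.248 .0387
```

```text
pos [ 0.6266 -0.2462  0.139 ] tilt [ 0.  0. -1.] close -64.4 gap 0.383 grip 15.0 t 10.2 q [ 0.37  0.58 -0.1   1.56  0.07  1.01 -0.87]
shift [-0.0005  0.0018  0.1003]
```

drive_tool(targets=[[0,[0,0.001,0.02],0],[0,[0,0,0.03],0],[0,[0,0,0.03],0],[0,[0,0,0.013],0],[0,[0,0,0.004],0],[0,[0,0,0.003],0],[0,[0,0,0],0],[0,[0,0,0],0],[0,[0,0,0],0],[0,[0,0,0],0]])

```text
time_s: 11.2
tool_pos: [0.6277, -0.2484, 0.0394]
ee_rot: [0.0, 0.975, 0.221, 0.0]
ft_force: [0.5, -0.3, -0.8]
finger_gap: 0.385
grip_force: 15.0
```

```bash
python3 - <<'E'
from h import *
p,d,W=snap('side'); cv2.imwrite('pics/s2.png',cv2.resize(p[200:360,300:460,::-1],None,fx=3.5,fy=3.5,interpolation=cv2.INTER_CUBIC))
print(ctrl.sense()['ft_force'],ctrl.sense()['tool_pos'])
E
```

```text
[-0.53259939 -0.65294639 -0.22468893] [ 0.62759656 -0.24838433  0.03920812]
```

View pics/s2.png

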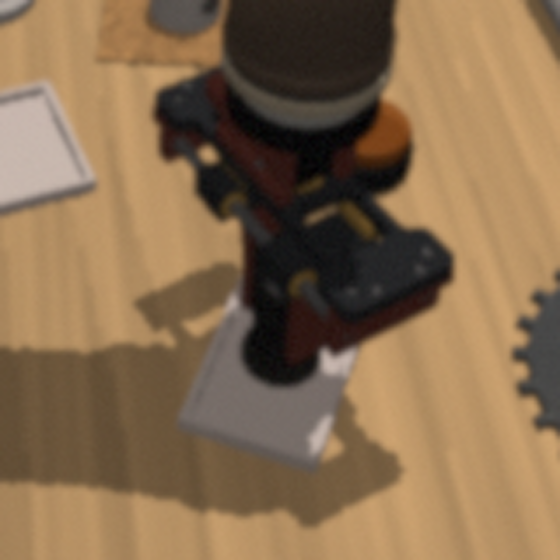

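The sleeve's flange is over the middle of the oblong tray (crop 283,360) and upright. I'll lower it the last bit and release.

drive_tool(targets=[[0,[0,0,0.001],0],[0,[0,0,0],0],[0.7,[0,0,0],0],[1,[0,0,0],0],[1,[0,0,0],0],[1,[0,0,0],0],[1,[0,0,0],0],[1,[0,0,-0.02],0],[1,[0,0,-0.03],0],[1,[0,0,-0.04],0]])

```text
time_s: 12.25
tool_pos: [0.6261, -0.2478, 0.1267]
ee_rot: [-0.001, 0.975, 0.221, -0.002]
ft_force: [0.8, -0.7, 0.3]
finger_gap: 1.0
grip_force: 0.0
```

```bash
python3 go.py .5012 .2437 .13 -31
```

```text
pos [ 0.6261 -0.2478  0.1267] tilt [-0.004  0.001 -1.   ] close -64.4 gap 1.0 grip 0.0 t 12.25 q [ 0.37  0.59 -0.1   1.56  0.07  0.99 -0.87]
shift [ 0.0993 -0.4973 -0.0022] ('roll', np.float64(-0.584))
```

drive_tool(targets=[[1,[0.004,-0.02,-0.005],0],[1,[0.007,-0.035,-0.005],0],[1,[0.009,-0.045,0],0],[1,[0.009,-0.045,0],0],[1,[0.009,-0.045,0],0],[1,[0.009,-0.045,0],0],[1,[0.009,-0.045,0],0],[1,[0.009,-0.045,0],0],[1,[0.009,-0.045,0],0],[1,[0.009,-0.045,0],0]])

```text
time_s: 13.25
tool_pos: [0.522, 0.1639, 0.1374]
ee_rot: [-0.0, 0.975, 0.221, -0.0]
ft_force: [0.6, -0.5, 0.9]
finger_gap: 0.996
grip_force: 0.0
```

drive_tool(targets=[[1,[0.008,-0.04,0],0],[1,[0.006,-0.03,0],0],[1,[0.002,-0.012,0],0],[1,[0,0,0],-0.1],[1,[0,0,0],-0.12],[1,[0,0,0],-0.12],[1,[0,0,0],-0.12],[1,[0,0,0],-0.124],[1,[0,0,0],0],[1,[0,0,0],0]])

```text
time_s: 14.25
tool_pos: [0.5025, 0.2419, 0.1374]
ee_rot: [0.0, 0.871, 0.49, -0.0]
ft_force: [0.0, -0.3, 0.3]
finger_gap: 1.001
grip_force: 0.0
```

```bash
python3 go.py .5012 .2437 .033 -31
python3 - <<'E'
from m import *
p,d,W=snap('side')
P=W[near(W,(.627,-.248),.04,.06,.074)];print(P.mean(0),circ(P),len(P))
E
```

```text
pos [0.5025 0.2419 0.1374] tilt [-0. -0. -1.] close -31.3 gap 1.001 grip 0.0 t 14.25 q [-0.26  0.42 -0.36  1.84  0.19  0.91 -1.25]
shift [ 0.001  -0.002   0.1044] ('roll', np.float64(-0.005))
[ 0.62695138 -0.25243656  0.06669824] (array([ 627.7, -250.3]), 18.1) 227
```

drive_tool(targets=[[1,[0.001,-0.002,0.02],0],[1,[0,0,0.03],0],[1,[0,0,0.03],0],[1,[0,0,0.02],0],[1,[0,0,0.008],0],[1,[0,0,0],0],[0,[0,0,0],0],[0,[0,0,0],0],[0,[0,0,0],0],[0,[0,0,0],0]], newtons=35)

```text
time_s: 15.3
tool_pos: [0.5016, 0.2449, 0.0304]
ee_rot: [0.0, 0.87, 0.492, 0.001]
ft_force: [0.1, -0.8, -0.0]
finger_gap: 0.675
grip_force: 0.0
```

drive_tool(targets=[[0,[0,0,0],0],[0,[0,0,0],0],[0,[0,0,0],0],[0,[0,0,-0.01],0],[0,[0,0,-0.02],0],[0,[0,0,-0.03],0],[0,[0,0,-0.03],0],[0,[0,0,-0.01],0],[0,[0,0,0],0],[0,[0,0,0],0]])

```text
time_s: 16.3
tool_pos: [0.5004, 0.2442, 0.1284]
ee_rot: [0.0, 0.87, 0.492, -0.001]
ft_force: [0.5, 0.0, -4.1]
finger_gap: 0.592
grip_force: 35.0
```

```bash
python3 go.py .4705 -.070 .13 -75.1
```

```text
pos [0.5004 0.2442 0.1284] tilt [-0.001 -0.001 -1.   ] close -31.0 gap 0.592 grip 35.0 t 16.3 q [-0.26  0.44 -0.36  1.85  0.19  0.89 -1.26]
shift [-0.2847  0.1361 -0.0012] ('roll', np.float64(0.77))
```

drive_tool(targets=[[0,[-0.012,0.006,0],0],[0,[-0.025,0.012,0],0],[0,[-0.035,0.017,0],0],[0,[-0.04,0.019,0],0],[0,[-0.04,0.019,0],0],[0,[-0.04,0.019,0],0],[0,[-0.04,0.019,0],0],[0,[-0.03,0.014,0],0],[0,[-0.016,0.008,0],0],[0,[-0.007,0.003,0],0]])

```text
time_s: 17.3
tool_pos: [0.4693, -0.0727, 0.1285]
ee_rot: [-0.0, 0.871, 0.491, -0.001]
ft_force: [0.1, -0.7, -4.8]
finger_gap: 0.591
grip_force: 35.0
```

drive_tool(targets=[[0,[0,0,0],0.05],[0,[0,0,0],0.1],[0,[0,0,0],0.12],[0,[0,0,0],0.12],[0,[0,0,0],0.12],[0,[0,0,0],0.12],[0,[0,0,0],0.1],[0,[0,0,0],0.04],[0,[0,0,0],0],[0,[0,0,0],0]])

```text
time_s: 18.3
tool_pos: [0.4706, -0.0691, 0.1291]
ee_rot: [-0.0, 0.991, 0.131, -0.0]
ft_force: [-0.3, -0.1, -4.5]
finger_gap: 0.59
grip_force: 35.0
```

```bash
python3 go.py .4705 -.070 .030 -75.1
```

```text
pos [ 0.4706 -0.0691  0.1291] tilt [-0.001  0.    -1.   ] close -75.0 gap 0.59 grip 35.0 t 18.3 q [ 0.16  0.29 -0.13  2.05  0.05  0.8  -1.32]
shift [-0.0002  0.0009  0.0991] ('roll', np.float64(0.002))
```

drive_tool(targets=[[0,[0,0.001,0.02],0],[0,[0,0,0.03],0],[0,[0,0,0.03],0],[0,[0,0,0.012],0],[0,[0,0,0.004],0],[0,[0,0,0.002],0],[0,[0,0,0],0],[0,[0,0,0],0],[0,[0,0,0],0],[0,[0,0,0],0]])

```text
time_s: 19.3
tool_pos: [0.4716, -0.0706, 0.0322]
ee_rot: [0.0, 0.992, 0.13, 0.001]
ft_force: [-0.4, 0.5, -3.4]
finger_gap: 0.588
grip_force: 35.0
```

```bash
python3 go.py .4705 -.070 .030 -75.1; python3 -c "
from h import *
print(ctrl.sense()['ft_force'])"
```

```text
pos [ 0.4716 -0.0706  0.0322] tilt [ 0.001 -0.    -1.   ] close -75.1 gap 0.588 grip 35.0 t 19.3 q [ 0.14  0.45 -0.11  2.12  0.09  0.57 -1.35]
shift [-0.0009 -0.0009  0.0022] ('roll', np.float64(-0.0))
[-0.3813849   0.4770251  -3.42965796]
```

Still hanging slightly (−3.4 N, 2 mm to go).

drive_tool(targets=[[0,[0,0,0.001],0],[0,[0,0,0.001],0],[0,[0,0,0],0],[0.7,[0,0,0],0],[1,[0,0,0],0],[1,[0,0,0],0],[1,[0,0,0],0],[1,[0,0,0],0],[1,[0,0,0],0],[1,[0,0,0],0]])

```text
time_s: 20.3
tool_pos: [0.4713, -0.0706, 0.0296]
ee_rot: [0.0, 0.992, 0.13, 0.0]
ft_force: [-0.5, 0.5, 0.3]
finger_gap: 1.0
grip_force: 0.0
```

drive_tool(targets=[[1,[0,0,-0.01],0],[1,[0,0,-0.02],0],[1,[0,0,-0.03],0],[1,[0,0,-0.03],0],[1,[0,0,-0.01],0],[1,[0,0,0],0],[1,[0,0,0],0],[1,[0,0,0],0],[1,[0,0,0],0],[1,[0,0,0],0]])

```text
time_s: 21.3
tool_pos: [0.4707, -0.0705, 0.1288]
ee_rot: [-0.0, 0.992, 0.13, -0.001]
ft_force: [0.1, 0.1, 0.8]
finger_gap: 0.999
grip_force: 0.0
```

```bash
python3 - <<'E'
from m import *
for n in('top','side'):
    p,d,W=snap(n,n+'3.png')
    P=W[near(W,(.606,.062),.04,.053,.066)];print(n,'piston',P.mean(0).round(4),circ(P) if len(P) else 0,len(P))
E
python3 go.py .6065 .0615 .13
```

```text
top piston [0.6069 0.0629 0.0603] (array([607.3,  63.3]), 26.1) 357
side piston [0.6085 0.0579 0.0584] (array([608.6,  61.1]), 27.7) 244
pos [ 0.471  -0.0705  0.1291] tilt [-0.001  0.    -1.   ] close -75.1 gap 1.0 grip 0.0 t 21.4 q [ 0.16  0.29 -0.13  2.05  0.05  0.8  -1.32]
shift [ 0.1649 -0.0928 -0.001 ]
```

View pics/side3.png

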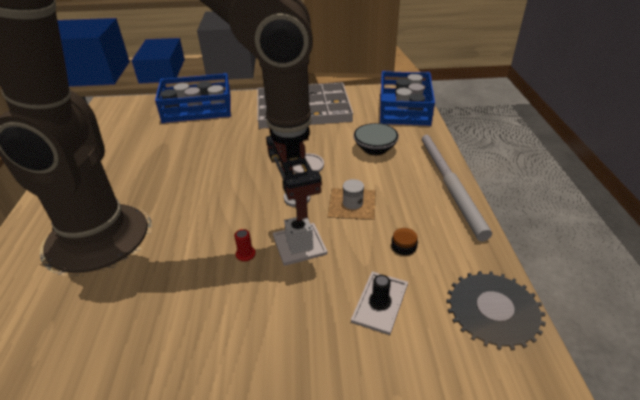

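The side view shows the barrel upright in the square tray (300,235), the sleeve upright in the oblong tray (380,290) and the piston on the mat (352,193). The piston moves last.

drive_tool(targets=[[1,[0.017,-0.009,0],0],[1,[0.03,-0.017,0],0],[1,[0.038,-0.022,0],0],[1,[0.038,-0.022,0],0],[1,[0.028,-0.015,0],0],[1,[0.014,-0.008,0],0],[1,[0,0,0.02],0],[1,[0,0,0.03],0],[1,[0,0,0.02],0],[1,[0,0,0],0]])

```text
time_s: 22.4
tool_pos: [0.6046, 0.0614, 0.0564]
ee_rot: [0.0, 0.992, 0.13, -0.003]
ft_force: [-0.1, 0.1, 0.2]
finger_gap: 0.997
grip_force: 0.0
```

```bash
python3 go.py .607 .062 .0267
```

```text
pos [0.6046 0.0614 0.0564] tilt [-0.006 -0.001 -1.   ] close -75.1 gap 0.997 grip 0.0 t 22.4 q [-0.08  0.58 -0.14  1.78  0.11  0.79 -1.59]
shift [0.0027 0.0001 0.0297]
```

drive_tool(targets=[[1,[0.001,0,0.015],0],[1,[0,0,0.012],0],[1,[0,0,0.003],0],[1,[0,0,0],0],[0,[0,0,0],0],[0,[0,0,0],0],[0,[0,0,0],0],[0,[0,0,0],0],[0,[0,0,0],0],[0,[0,0,0],0]], newtons=20)

```text
time_s: 23.4
tool_pos: [0.6079, 0.0621, 0.0299]
ee_rot: [-0.0, 0.992, 0.13, 0.0]
ft_force: [0.4, -0.3, 1.7]
finger_gap: 0.588
grip_force: 20.0
```

drive_tool(targets=[[0,[0,0,0],0],[0,[0,0,0],0],[0,[0,0,-0.01],0],[0,[0,0,-0.02],0],[0,[0,0,-0.03],0],[0,[0,0,-0.03],0],[0,[0,0,-0.01],0],[0,[0,0,0],0],[0,[0,0,0],0],[0,[0,0,0],0]])

```text
time_s: 24.4
tool_pos: [0.6067, 0.0617, 0.1279]
ee_rot: [0.0, 0.992, 0.13, -0.001]
ft_force: [-0.2, 0.0, -2.5]
finger_gap: 0.589
grip_force: 20.0
```

```bash
python3 go.py .4995 .245 .13; python3 - <<'E'
from m import *
for n,r in(('top',.07),('side',.07)):
    p,d,W=snap(n); p=p.astype(int)
    white=(p.max(-1)-p.min(-1)<40)&(p.max(-1)>110)
    P=W[near(W,(.50,.243),r,.002,.018)&white];print(n,len(P),rect(P),circ(P))
E
```

```text
pos [0.6067 0.0617 0.1279] tilt [-0.003 -0.    -1.   ] close -75.1 gap 0.589 grip 20.0 t 24.4 q [-0.07  0.5  -0.15  1.73  0.09  0.93 -1.57]
shift [-0.0565 -0.2046 -0.0019] 
top 1024 (array([498.7, 244.9]), array([94. , 94.7]), 69.7) (array([499. , 246.3]), 49.0)
side 408 (array([499.7, 241.7]), array([95.8, 92.5]), 86.3) (array([501.2, 242.3]), 49.0)
```

drive_tool(targets=[[0,[-0.004,-0.015,0],0],[0,[-0.007,-0.027,0],0],[0,[-0.01,-0.036,0],0],[0,[-0.01,-0.036,0],0],[0,[-0.01,-0.036,0],0],[0,[-0.008,-0.03,0],0],[0,[-0.005,-0.016,0],0],[0,[-0.002,-0.008,0],0],[0,[0,0,0],0],[0,[0,0,0],0]])

```text
time_s: 25.5
tool_pos: [0.5016, 0.2439, 0.1295]
ee_rot: [0.0, 0.992, 0.129, -0.0]
ft_force: [0.3, 0.4, -1.5]
finger_gap: 0.59
grip_force: 20.0
```

```bash
python3 go.py .4995 .244 .0285
```

```text
pos [0.5016 0.2439 0.1295] tilt [ 0.    -0.001 -1.   ] close -75.2 gap 0.59 grip 20.0 t 25.5 q [-0.38  0.42 -0.21  1.86  0.11  0.88 -1.95]
shift [-0.002  -0.0007  0.101 ]
```

drive_tool(targets=[[0,[-0.001,0,0.02],0],[0,[0,0,0.03],0],[0,[0,0,0.03],0],[0,[0,0,0.012],0],[0,[0,0,0.004],0],[0,[0,0,0.002],0],[0,[0,0,0],0],[0,[0,0,0],0],[0,[0,0,0],0],[0,[0,0,0],0]])

```text
time_s: 26.5
tool_pos: [0.5006, 0.2446, 0.0323]
ee_rot: [-0.0, 0.992, 0.13, 0.0]
ft_force: [-0.5, 0.4, -1.6]
finger_gap: 0.589
grip_force: 20.0
```

```bash
python3 go.py .4995 .244 .0285; python3 -c "
from h import *
print(ctrl.sense()['ft_force'])"
```

```text
pos [0.5006 0.2446 0.0323] tilt [ 0.001  0.    -1.   ] close -75.1 gap 0.589 grip 20.0 t 26.5 q [-0.4   0.55 -0.18  1.92  0.15  0.68 -1.99]
shift [-0.0012  0.0003  0.0038] 
[-0.53403787  0.36394189 -1.57057435]
```

drive_tool(targets=[[0,[0,0,0.001],0],[0,[0,0,0.001],0],[0,[0,0,0],0],[0,[0,0,0],0],[0.7,[0,0,0],0],[1,[0,0,0],0],[1,[0,0,0],0],[1,[0,0,0],0],[1,[0,0,0],0],[1,[0,0,0],0]])

```text
time_s: 27.5
tool_pos: [0.5003, 0.2444, 0.0296]
ee_rot: [0.0, 0.992, 0.13, -0.0]
ft_force: [-0.0, -0.5, 0.6]
finger_gap: 0.998
grip_force: 0.0
```

drive_tool(targets=[[1,[0,0,-0.01],0],[1,[0,0,-0.02],0],[1,[0,0,-0.03],0],[1,[0,0,-0.04],0],[1,[0,0,-0.04],0],[1,[-0.03,0,-0.02],0],[1,[-0.04,0,0],0],[1,[-0.04,0,0],0],[1,[-0.02,0,0],0],[1,[0,0,0],0]])

```text
time_s: 28.5
tool_pos: [0.3725, 0.2104, 0.1906]
ee_rot: [0.0, 0.991, 0.13, 0.0]
ft_force: [1.1, -0.2, 0.7]
finger_gap: 1.002
grip_force: 0.0
```

```bash
python3 - <<'E'
from m import *
for n in('top','side'):
    p,d,W=snap(n,n+'4.png')
    for o,c,h in[('piston',(.4995,.244),.06),('barrel',(.4705,-.07),.064),('sleeve',(.627,-.248),.068)]:
        P=W[near(W,c,.045,h-.006,h+.006)]
        if len(P)>9: print(n,o,P[:,2].mean().round(4),P[:,2].std().round(4),rect(P))
print(ctrl.sense()['tool_pos'])
E
```

```text
top piston 0.0603 0.002 (array([500.6, 243.7]), array([50.3, 50.8]), 85.4)
top barrel 0.0646 0.002 (array([470.7, -70.6]), array([52.4, 51.8]), 14.4)
top sleeve 0.0681 0.0022 (array([ 625.5, -247.7]), array([33.4, 32.4]), 86.7)
side piston 0.0583 0.0016 (array([500.5, 242. ]), array([52.5, 49.6]), 87.2)
side barrel 0.0632 0.0013 (array([471.8, -72.3]), array([52.1, 54.7]), 15.6)
side sleeve 0.0669 0.0017 (array([ 627.5, -250.8]), array([34. , 32.3]), 81.0)
[0.37543004 0.21139739 0.19061442]
```

View pics/side4.png

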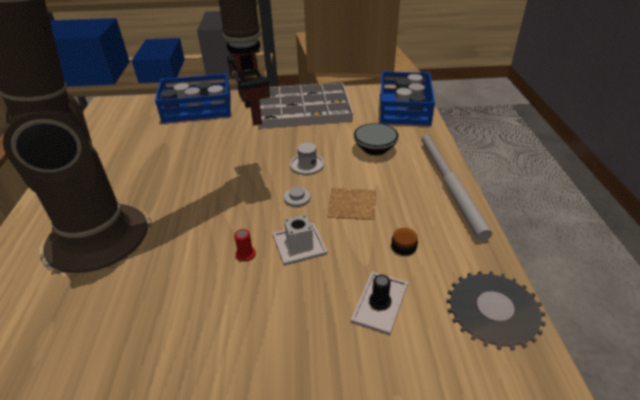

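View pics/top4.png

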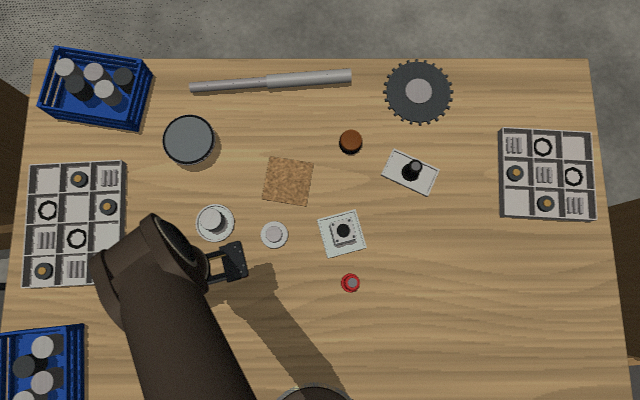

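In the top view, all three parts stand centred in their trays: piston (213,221), barrel (343,231) and sleeve (412,169). The mat is empty, the indicator lamp, hub cap and headlamp have not moved, and the arm is clear.

```bash
python3 -c "
from plant import ctrl
print(ctrl.job_done())"
```

```text
the job is handed in; nothing more can be done
None
```

The job is handed in: the piston is in the round dish, the barrel in the square tray and the black footrest rubber in the oblong tray, all upright, with the mat empty and the bystanders untouched, at about 29 s of the 109 s allowed.

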